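# Clamp the bean canister shut

## Robot

A 6-joint arm with a two-finger parallel gripper is mounted at the origin on the work surface. World frame = base frame: x ahead of the robot, y to its left, z up, the work surface at z = 0. Lengths are in m, angles in degrees, forces in N, time in s.
With the tool pointing down it reaches from about 0.4 to 0.825 m from the base axis. Payload 7 kg.
Tool frame: the origin (TCP) lies midway between the tips of the shut fingers; the grasp point (between the pads) lies ctrl.tcp_to_grasp behind it (ctrl.tcp_to_grasp is the distance from the TCP to the grasp point, in m); z points along the fingers, y is the line along which they close (so a half turn about z gives the same grasp; the last joint's range is limited). The gripper opens to 88 mm and grips with 3 to 60 N. Pads are 19 mm wide; open, the fingers measure 130 mm over their backs; the gripper's body (78 mm by 193 mm) begins 47 mm behind the grasp point.
Start: joints at [16.507, 20.546, 0.682, 0, -70.136, -16.507], TCP at [0.675, -0, 0.227] pointing down, gripper open.
Joint ranges: [-176.03, 176.03], [-82.01, 121.73], [-58.28, 71.71], [-173.87, 95.51], [-174.79, -0.11], [-173.66, 173.66]. Speed limits (degrees/s): [136.94, 136.94, 172.46, 180, 180, 180].

## Interface

Orientations are given as [roll, pitch, yaw] about the fixed x, y, z axes, in that order (R = Rz(yaw) Ry(pitch) Rx(roll)).
In Python, from plant import ctrl, imaging, close_job gives the robot as it stands.
- The arm moves only by the shell command python3 -m crank 'ROWS'. ROWS is JSON, a list of rows, each a list of 3 entries, a list of its own where there are three numbers: the shift along the world's x, y, z in m, then the turn, a rotation vector about the world's x, y, z in degrees, then the opening, from -1 (shut) to 1 (fully open), so that 0 is half open. A call has 1 to 12 rows; each row shifts and turns the commanded pose from where the row before left it; what a row does not reach is not made up. A row lasts 1/10 s, in which the tool goes at most 50 mm and 8.59 degrees, less where a joint would pass 70% of its speed; a pose out of reach is approached as far as the arm can. A call is refused whole if a number of a shift passes 0.05 or a number of a turn 8.59, either way. A call with a gripper value outside its range is refused whole. The fingers move at their own pace and stop on an object; the grip force is fixed at half the most. Time passes only in rows, so rows that do not move let the fingers close. It gives the time, the measured TCP pose, the force, the opening and the grip force at its end, in the units of the state.
- ctrl.get_obs(): the state, without advancing time (a new reading comes with each control period).
- imaging.snapshot(name): name is "scene" or "side" or "wrist"; returns (picture, depth): 480x640x3 uint8, blue, green, red; 480x640 float32, m along the optical axis (not along the pixel's ray), 0 where there is no reading.
- imaging.camera_model(name): a dict with "mtx" (3x3 intrinsics, pixels), "R" (3x3) and "t" (3): a world point X has camera coordinates R X + t. Camera axes: x right, y down, z forward; pixel columns grow to the right and rows downward; lengths in m; the calibration is good to about 2 mm. A picture is of the moment at which its call begins: read the wrist's pose just before it. camera_model takes no time and is no camera call; for the wrist camera it gives the pose at the moment of the call.
- close_job(): hands the job in; it is judged then, once.
The state is a dict: "clock": time; "joint_pos": joint angles; "qvel": joint speeds; "tau": joint torques, N m; "tool_pos": TCP position; "orientation": TCP orientation; "force": force on the tool from outside, world axes, zero at the start; "moment": the same for the moment, N m; "opening": finger opening in m; "gripper_force": force on a finger pad.
Only numpy, scipy, OpenCV 4.12 (cv2) and the standard library are available. Lean on these libraries where they do the work, as an engineer would, in place of code of your own. Each camera call takes 0.05 s, during which the arm holds its last target. There are 200 camera calls.

## Task

Seal the coffee-bean canister with the yellow lid: swing its wire bail from the side where it leans, up over the lid and down on the other side, past the tight spot, until it snaps home against its stop and stays there. Leave the bail of the blue canister as it is.

Things in the scene. Friction and masses are not known exactly. Their poses are not given: they have to be found in the camera images.
- yellow_can: Canister to seal: round, steel, yellow band and lid, 100 mm across, fixed to the counter. Origin: centre of its underside, z up. The lid already lies on it, its top 138 mm above the origin. The bail's hinge axis is the canister's own y, 112 mm above the origin. Own +x points level to the side where the bail must end; it starts leaning to -x.
- yellow_bail (a joint): Bail angle, rad: 0 at the open stop, leaning 40 degrees from upright to the canister's -x; 0.7 upright over the lid; 1.3 at the clamped stop, leaning 34 degrees to +x. Starts at 0 to 0.1, held by friction. A spring resists (up to about 8 N at the grip bar) until dead centre at 1.1; let go before that, it springs back; beyond it, it pulls itself to the stop and holds.
- yellow_grip (a point): Centre of the black grip bar atop the yellow canister's bail: 14 mm thick, 60 mm long, parallel to the hinge, 100 mm from the hinge axis. From its ends the 5 mm steel wire slopes down to two straight legs 58 mm either side of the canister's middle; between the legs, under the bar and above the lid, there is free space that closed fingers can pass through.
- blue_grip (a point): Centre of the black grip bar of the look-alike canister (blue band and lid), same shape and sizes, its bail also leaning open. To be left alone. (A third canister, green, stands further left, already clamped.)
Not all that is in view belongs to the job. What is meant by the yellow_can is not red or white, and is the smaller of those in its own colour.

How it is judged (in metres and radians):
At the end, for the whole second after the job is handed in: The yellow canister's bail rests within 8 degrees of its clamped stop (joint above 1.16 rad, past the dead centre) and the blue canister's grip bar is within 30 mm of where it began (value of joint yellow_bail above 1.16 rad and velocity of joint yellow_bail between -0.1 and 0.1 rad/s and distance of blue_grip from where it was at the start of the episode below 0.03 m); the robot touches nothing.
It fails at once if the blue canister's bail is moved by more than 30 mm (distance of blue_grip from where it was at the start of the episode above 0.03 m).
It also fails if it takes over 38 s, if anything falls off the work surface, if the arm or the gripper's body presses on something with over 40 N, if the wrist force passes 120 N, or if a joint passes its speed limit or range.

## Working session

There is one attempt and no reset: what is moved stays moved. The work goes in short steps, Python scripts to look and compute and a shell command to move; the robot and the scene stay as the last step left them, time stands still between calls to the robot, and variables do not carry over. Pictures are saved under pics/ and viewed, at most 10 in all, crops included, and the job is handed in when it is done.

```bash
mkdir -p pics; ls; python3 - <<'E'
from plant import ctrl, imaging
import cv2,numpy as np
print(ctrl.get_obs(), ctrl.tcp_to_grasp)
for n in ("scene","side"):
    p,d=imaging.snapshot(n); cv2.imwrite(f"pics/{n}0.png",p); np.savez(f"{n}0.npz",p=p,d=d,**imaging.camera_model(n))
    m=imaging.camera_model(n); print(n,-m["R"].T@m["t"],m["R"][2],(d>0).mean())
E
```

```text
pics
{'clock': 0.0, 'joint_pos': array([ 1.65084774e+01,  2.05920723e+01,  6.32515633e-01, -1.99314564e-02,
       -7.01335201e+01, -1.65066462e+01]), 'qvel': array([ 0.02926358, -0.04397827, -0.0166742 ,  0.07518942,  0.01550683,
        0.04513165]), 'tau': array([-8.00930356e-04, -5.82726967e+01,  2.93058443e+01,  6.99745238e+00,
        6.93249181e-03, -2.06530804e-04]), 'tool_pos': array([ 6.74513914e-01, -8.67413377e-06,  2.25606511e-01]), 'orientation': array([ 1.79905435e+02, -8.48373170e-03, -9.00049504e+01]), 'force': array([-0.5737923 , -0.00284284, -1.04230849]), 'moment': array([0.04676491, 0.03021676, 0.04106   ]), 'gripper_force': 0.0, 'opening': 0.08762936287981422} 0.0188
scene [ 0.80733195 -0.29781812  1.29212735] [-0.26504712  0.184077   -0.94650181] 0.9959309895833334
side [ 0.72837898 -0.22872813  1.00193426] [-0.2321955   0.18217419 -0.95545686] 0.996015625
```

View pics/scene0.png

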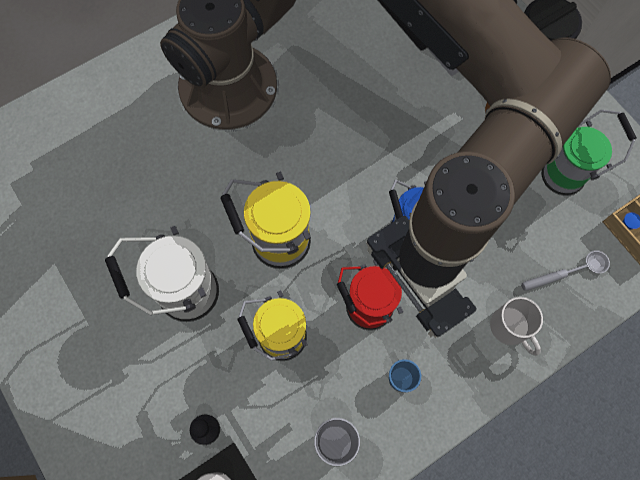

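View pics/side0.png

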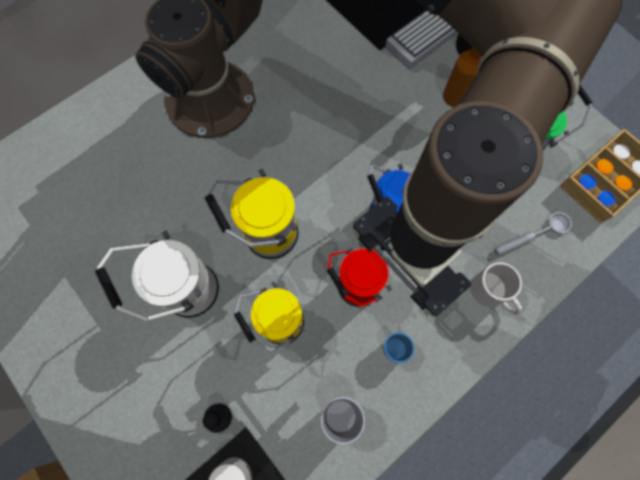

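The scene shows the small yellow canister at (280,325), with its bar at (248,332). The larger yellow decoy is at (277,212) and blue is under the gripper at (412,205). In the side view the target is at (276,315) with its bar at (244,326).

```bash
cat > h.py <<'E'
import numpy as np,cv2
def ray(m,px):
    u=cv2.undistortPoints(np.array([[px]],float),m["mtx"],None)[0,0]
    return -m["R"].T@m["t"], m["R"].T@np.array([u[0],u[1],1])
def plane(m,px,z):
    c,v=ray(m,px); return c+v*(z-c[2])/v[2]
def deproj(m,px,d):
    c,v=ray(m,px); return c+v*d
def tri(ma,a,mb,b):
    ca,va=ray(ma,a); cb,vb=ray(mb,b)
    s=np.linalg.lstsq(np.c_[va,-vb],cb-ca,rcond=None)[0]
    A,B=ca+va*s[0],cb+vb*s[1]; return (A+B)/2,np.linalg.norm(A-B)
def comp(mask,near):
    n,l,s,c=cv2.connectedComponentsWithStats(mask.astype(np.uint8))
    k=min(range(1,n),key=lambda i:np.hypot(*(c[i]-near))+(1e3 if s[i,4]<40 else 0))
    return l==k,c[k],s[k]
E
python3 - <<'E'
from h import *
D={n:dict(np.load(n+"0.npz")) for n in("scene","side")}
near={"scene":((281,322),(248,332)),"side":((276,313),(244,326))}
R={}
for n,m in D.items():
    hsv=cv2.cvtColor(m["p"],cv2.COLOR_BGR2HSV)
    ym,c,s=comp((abs(hsv[...,0].astype(int)-28)<8)&(hsv[...,1]>140),near[n][0])
    def P(mask): 
        v,u=np.nonzero(mask&(m["d"]>0)); return np.array([deproj(m,(a,b),m["d"][b,a]) for a,b in zip(u,v)]),np.c_[u,v]
    X,uv=P(ym); zt=np.percentile(X[:,2],90); top=X[:,2]>zt-.006
    (e,ax,an)=cv2.fitEllipse(cv2.convexHull(uv[top].astype(np.float32)))
    print(n,"lid px",e,ax,"ztop",zt,"depth xy",deproj(m,e,m["d"][int(e[1]),int(e[0])]), "area",s)
    bm,bc,bs=comp(hsv[...,2]<55,near[n][1])
    B,buv=P(bm); r=cv2.minAreaRect(buv.astype(np.float32)); 
    mu=B.mean(0); ev=np.linalg.svd(B-mu)[2][0]
    print(" bar",bc,bs,r,"mean",mu,"zrange",B[:,2].min(),B[:,2].max(),"axis",ev,np.ptp((B-mu)@ev))
    R[n]=(e,r[0],cv2.boxPoints(r))
for k in(0,1): print(("lid","bar")[k],tri(D["scene"],R["scene"][k],D["side"],R["side"][k]))
p=cv2.resize(D["scene"]["p"][280:370,215:325],None,fx=6,fy=6,interpolation=cv2.INTER_NEAREST)
cv2.imwrite("pics/crop0.png",p)
E
```

```text
scene lid px (279.1141052246094, 324.2293701171875) (51.62944030761719, 52.701351165771484) ztop 0.14044446146680928 depth xy [ 0.57925555 -0.21875117  0.13680009] area [ 253  298   53   58 2238]
 bar [246.95510204 331.85306122] [238 316  20  32 245] ((247.0171356201172, 331.53765869140625), (33.1042366027832, 7.862255573272705), 65.55604553222656) mean [ 0.57073067 -0.27741142  0.19599885] zrange -0.0023582668777089033 0.20534927685290727 axis [ 0.31416978 -0.07275736  0.94657473] 0.21304953798614604
side lid px (276.0460205078125, 313.3550720214844) (50.12807083129883, 50.70381546020508) ztop 0.13964667554452986 depth xy [ 0.57884384 -0.21860028  0.13869213] area [ 251  288   52   55 2182]
 bar [244.61025641 327.26666667] [235 313  20  29 195] ((244.2307586669922, 326.6538391113281), (31.13271713256836, 6.945944309234619), 60.2551155090332) mean [ 0.57188852 -0.27816831  0.19656376] zrange 0.0008563861095707281 0.20298487523257802 axis [0.30674121 0.08668392 0.9478374 ] 0.20956344268188068
lid (array([ 0.57756497, -0.21837774,  0.12967567]), np.float64(0.0006050608230382387))
bar (array([ 0.57313672, -0.27728407,  0.20861494]), np.float64(6.381656900998765e-05))
```

View pics/crop0.png

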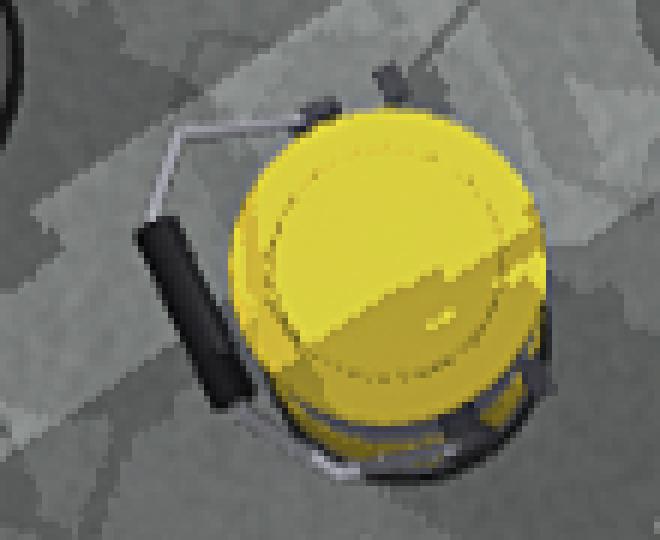

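The crop shows the bar running from scene pixels (241,318) to (254,346), leaning away from the lid, and nothing lies between the legs. Next I'll check the hinge direction and how high the neighbours stand along the sweep.

```bash
python3 - <<'E'
from h import *
D={n:dict(np.load(n+"0.npz")) for n in("scene","side")}
for n,m in D.items():
    hsv=cv2.cvtColor(m["p"],cv2.COLOR_BGR2HSV)
    bm,bc,_=comp(hsv[...,2]<55,(248,332) if n=="scene" else (244,326))
    v,u=np.nonzero(bm); X=np.array([deproj(m,(a,b),m["d"][b,a]) for a,b in zip(u,v)])
    k=(X[:,2]>.17); X=X[k]; uv=np.c_[u,v][k]
    vx,vy,x0,y0=cv2.fitLine(uv.astype(np.float32),cv2.DIST_HUBER,0,.01,.01).ravel()
    t=(uv-[x0,y0])@[vx,vy]
    a,b=[plane(m,(x0+s*vx,y0+s*vy),.198) for s in(t.min(),t.max())]
    print(n,"ends",a,b,np.linalg.norm(a-b),"axis deg from x",np.degrees(np.arctan2(*(b-a)[1::-1])),"top z",np.percentile(X[:,2],[10,50,95]),X.mean(0))
m=D["scene"]; v,u=np.mgrid[0:480,0:640]
c=np.linalg.inv(m["mtx"])@np.stack([u.ravel(),v.ravel(),np.ones(u.size)])
W=(m["R"].T@(c*m["d"].ravel()-m["t"][:,None])).T; W=W[m["d"].ravel()>0]
print("max z (cm) rows x .40-.74, cols y -.44..-.04 step 2cm")
for x in np.arange(.40,.74,.02):
    r=[]
    for y in np.arange(-.44,-.04,.02):
        k=(abs(W[:,0]-x-.01)<.01)&(abs(W[:,1]-y-.01)<.01); r.append(f"{100*W[k,2].max():3.0f}" if k.any() else "  .")
    print(f"{x:.2f}"," ".join(r))
E
```

```text
scene ends [ 0.54103729 -0.27360502  0.198     ] [ 0.60070001 -0.28152613  0.198     ] 0.06018624875290389 axis deg from x -7.562640005423573 top z [0.19542406 0.1985522  0.20253034] [ 0.57400247 -0.27778919  0.21201083]
side ends [ 0.54252736 -0.27461298  0.198     ] [ 0.59903353 -0.28126381  0.198     ] 0.05689622863854329 axis deg from x -6.712882050947827 top z [0.19627148 0.19856456 0.20174249] [ 0.57377925 -0.27743754  0.20692664]
max z (cm) rows x .40-.74, cols y -.44..-.04 step 2cm
0.40  26  26  18  18  19  18  19  18  18   1   1  25  26  18  18  18  18  18  18  18
0.42  25  25  18  18  18  19  18  18  17   1   1  25  26  18  18  18  19  18  18  18
0.44   1  23  22  20  18  18  18  18   1   1   1   1  24  22  18  18  19  18  18  18
0.46   1   1   1  20  17  16  18   1   1   0   1   1  22  22  20  18  17  18  17   1
0.48   1   1   1   1   1   1   1   1   1   1   1   1   1   1   1   1   1   1   1   1
0.50   1   1   1   1   1   1   1   1   0  18  16  13   1   0   1   1   1   1   1   1
0.52   1   1   1   1   1   1   1   1  20  19  15  14  14   0   1   1   1   1   1   1
0.54   1   1   1   1   1   1   1  20  20  14  14  14  14  14   1   1   1   1   1   1
0.56   1   1   1   1   1   1   1  20  21  15  14  14  14  14   1   1   1  19  18  16
0.58   1   1   1   1   1   1   1  20  20  14  15  15  14  14   1   1   1  20  14  34
0.60   1   1   1   1   1   1   1  20  19  14  14  15  14  14   1   1  20  20  14  31
0.62   8   2   1   1   1   1   1   1  18  16  14  14  14   1   1   1  20  20  14  14
0.64   9   3   1   1   1   1   1   1   1   1   1   1   1   1   1   1  20  20  14  67
0.66   8   2   1   1   1   1   1   1   1   1   1   1   1   1   0   1   1  18  16  67
0.68   1   1   1   1   1   1   1   1   1   1   1   1   1   1   1   1   1   1  15  67
0.70   1   1   1   1   1   1   1   1   1   1   1   1   1   1   0   1   1   1   1  66
0.72   1   1   1   1   1   1   1   1   1   1   1   1   1   1   1   1   1   1   1  31
```

Own +x is about (0.12, 0.99). The bar's top is about 0.198, as expected, and the body-height sweep is clear. I'll push with shut fingers turned 7° to line up with the bar: rise, move behind the bar, then descend.

```bash
python3 -m crank '[[[0,0,0.04],[0,0,0],1],[[0,0,0.033],[0,0,0],1],[[-0.012,-0.038,0],[0,0,-3.5],-1],[[-0.012,-0.038,0],[0,0,-3.5],-1],[[-0.012,-0.038,0],[0,0,0],-1],[[-0.012,-0.038,0],[0,0,0],-1],[[-0.012,-0.038,0],[0,0,0],-1],[[-0.012,-0.038,0],[0,0,0],-1],[[-0.012,-0.038,0],[0,0,0],-1],[[-0.012,-0.038,0],[0,0,0],-1],[[-0.015,-0.044,0],[0,0,0],-1],[[0,0,0],[0,0,0],-1]]'
python3 - <<'E'
from plant import ctrl,imaging
import cv2
o=ctrl.get_obs();print(o)
p,_=imaging.snapshot("side"); cv2.imwrite("pics/side1.png",p)
E
```

```text
clock: 1.3
tool_pos: [0.5617, -0.3522, 0.2987]
orientation: [179.9, -0.0, -97.3]
force: [0.1, -0.2, -0.9]
opening: 0.0131
gripper_force: 0.0
{'clock': 1.3, 'joint_pos': array([-1.52570649e+01,  1.75682214e+01,  5.65467080e+00,  3.47412035e-02,
       -7.81889814e+01,  7.99258817e+00]), 'qvel': array([ 3.57555412, -0.55825783, -0.68293657, -1.01385739,  0.46607853,
       -3.81864202]), 'tau': array([-2.22749166e+00, -5.53489816e+01,  3.09984434e+01,  7.60926872e+00,
       -1.55797752e-02,  8.48325826e-01]), 'tool_pos': array([ 0.5616533 , -0.35223818,  0.29871023]), 'orientation': array([ 1.79893735e+02, -1.94058249e-02, -9.72573173e+01]), 'force': array([ 0.07322284, -0.1657212 , -0.87174439]), 'moment': array([ 0.03688308, -0.05343722, -0.00073875]), 'gripper_force': 0.0, 'opening': 0.013117572786134516}
```

View pics/side1.png

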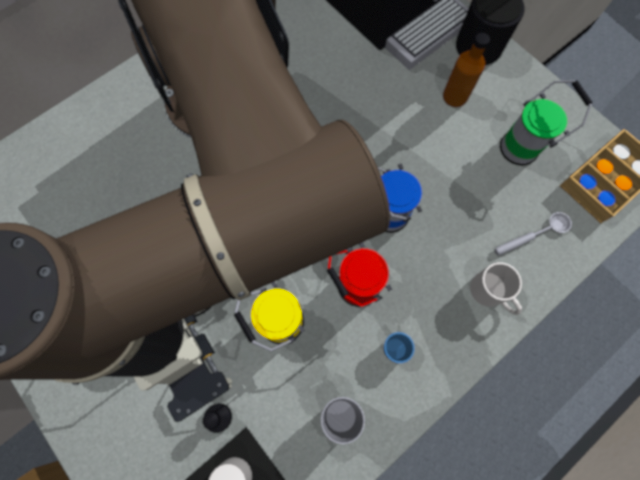

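The gripper, with its finger pads near (195,390), is on the far side of the bar at (244,326). The bail hasn't moved. Now I'll descend and approach.

```bash
python3 -m crank '[[[0,0,-0.033],[0,0,0],-1],[[0,0,-0.033],[0,0,0],-1],[[0,0,-0.033],[0,0,0],-1],[[0,0,-0.033],[0,0,0],-1],[[0,0,0],[0,0,0],-1],[[0.002,0.015,0],[0,0,0],-1],[[0.002,0.015,0],[0,0,0],-1],[[0.001,0.01,0],[0,0,0],-1],[[0,0,0],[0,0,0],-1]]'
python3 - <<'E'
from plant import imaging
import cv2
p,_=imaging.snapshot("wrist"); cv2.imwrite("pics/wrist1.png",p)
E
```

```text
clock: 2.25
tool_pos: [0.57, -0.3063, 0.1693]
orientation: [-179.9, -0.0, -96.9]
force: [0.4, -1.0, 0.6]
opening: 0.0004
gripper_force: 0.0
```

View pics/wrist1.png

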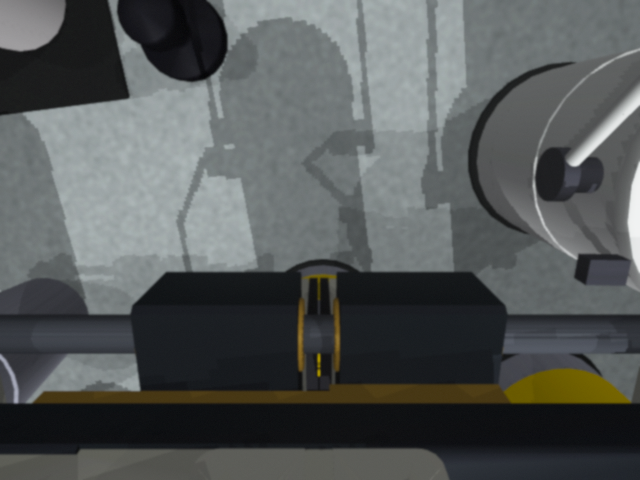

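The wrist view looks away from the bail. It shows the fingers shut and the space clear. I'll push on along own +x and watch the force.

```bash
python3 -m crank '[[[0.001,0.01,0],[0,0,0],-1],[[0.001,0.01,0],[0,0,0],-1],[[0.001,0.01,0],[0,0,0],-1],[[0.002,0.01,0],[0,0,0],-1],[[0.001,0.01,0],[0,0,0],-1],[[0,0,0],[0,0,0],-1]]'
python3 -m crank '[[[0.001,0.01,0],[0,0,0],-1],[[0.001,0.01,0],[0,0,0],-1],[[0.001,0.01,0],[0,0,0],-1],[[0,0,0],[0,0,0],-1]]'
```

```text
clock: 2.9
tool_pos: [0.5757, -0.2579, 0.1687]
orientation: [-179.9, -0.1, -97.0]
force: [-0.5, -4.9, 4.0]
opening: 0.0004
gripper_force: 2.6
clock: 3.3
tool_pos: [0.5783, -0.2275, 0.1678]
orientation: [-180.0, 0.0, -97.0]
force: [0.8, -2.1, 1.6]
opening: 0.0003
gripper_force: 1.5
```

```bash
python3 -m crank '[[[0.001,0.01,0],[0,0,0],-1],[[0.001,0.01,0],[0,0,0],-1],[[0.001,0.007,0],[0,0,0],-1],[[0,0,0],[0,0,0],-1]]'
python3 -m crank '[[[0.001,0.006,0],[0,0,0],-1],[[0.001,0.006,0],[0,0,0],-1],[[0.001,0.006,0],[0,0,0],-1],[[0,0,0],[0,0,0],-1],[[0,0,0],[0,0,0],-1]]'
```

```text
clock: 3.7
tool_pos: [0.5808, -0.1998, 0.1671]
orientation: [179.9, 0.0, -96.9]
force: [0.4, -0.1, 0.3]
opening: 0.0003
gripper_force: 0.0
clock: 4.2
tool_pos: [0.584, -0.1828, 0.1676]
orientation: [-180.0, 0.0, -97.0]
force: [0.1, -0.2, 0.2]
opening: 0.0003
gripper_force: 0.0
```

The force is gone, so it probably snapped. I'll back off slightly, rise, move aside and look.

```bash
python3 -m crank '[[[-0.001,-0.012,0],[0,0,0],-1],[[0,0,0],[0,0,0],-1],[[0,0,0.03],[0,0,0],-1],[[0,0,0.04],[0,0,0],-1],[[0,0,0.04],[0,0,0],-1],[[0,0,0.04],[0,0,0],-1],[[0,-0.05,0],[0,0,0],-1],[[0,-0.05,0],[0,0,0],-1],[[0,-0.05,0],[0,0,0],-1],[[0,-0.04,0],[0,0,0],-1],[[0,0,0],[0,0,0],-1],[[0,0,0],[0,0,0],-1]]'
python3 - <<'E'
from h import *
from plant import imaging
for n in("side","scene"):
    m=imaging.camera_model(n); p,d=imaging.snapshot(n); cv2.imwrite(f"pics/{n}2.png",p); np.savez(n+"2.npz",p=p,d=d,**m)
E
```

```text
clock: 5.4
tool_pos: [0.5822, -0.3865, 0.3165]
orientation: [179.9, 0.0, -97.2]
force: [0.3, 0.0, -0.1]
opening: 0.0006
gripper_force: 0.0
```

View pics/side2.png

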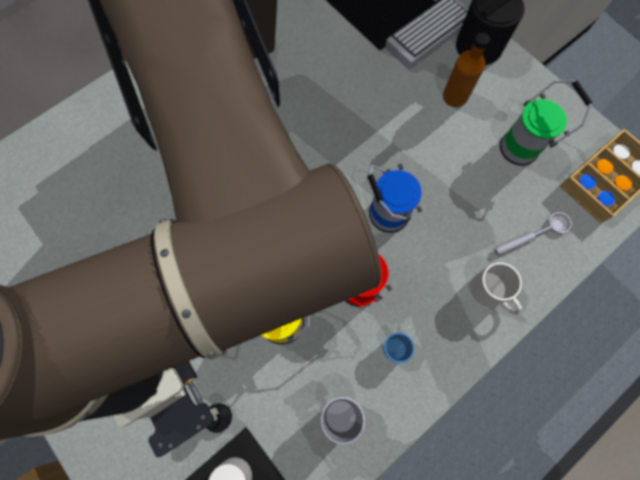

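The arm hides the yellow bail, and blue (bar at (375,190)) is unchanged. I'll go back towards the start, at height, for a clear view.

```bash
python3 -m crank '[[[0.01,0.045,0],[0,0,0],-1],[[0.01,0.045,0],[0,0,0],-1],[[0.01,0.045,0],[0,0,0],-1],[[0.01,0.045,0],[0,0,0],-1],[[0.01,0.045,0],[0,0,0],-1],[[0.01,0.045,0],[0,0,0],-1],[[0.01,0.045,0],[0,0,0],-1],[[0.01,0.045,0],[0,0,0],-1],[[0.01,0.045,0],[0,0,0],-1],[[0,0,0],[0,0,0],-1],[[0,0,0],[0,0,0],-1]]'
python3 - <<'E'
from h import *
from plant import imaging
P={};M={}
for n in("side","scene"):
    m=imaging.camera_model(n); p,d=imaging.snapshot(n); M[n]=m
    cv2.imwrite(f"pics/{n}3.png",p)
    hsv=cv2.cvtColor(p,cv2.COLOR_BGR2HSV)
    ex=.579+.12*.056,-.2185+.056,.195
    c=m["R"]@np.array(ex)+m["t"]; q=m["mtx"]@c; q=q[:2]/q[2]
    bm,bc,s=comp(hsv[...,2]<60,q); v,u=np.nonzero(bm&(d>0))
    X=np.array([deproj(m,(a,b),d[b,a]) for a,b in zip(u,v)])
    P[n]=bc; print(n,"expected px",q,"found",bc,s,"median",np.median(X,0))
print(tri(M["scene"],P["scene"],M["side"],P["side"]))
E
```

```text
clock: 6.6
tool_pos: [0.6726, 0.0225, 0.3178]
orientation: [-180.0, 0.0, -96.8]
force: [-0.9, 0.5, -0.1]
opening: 0.0004
gripper_force: 0.0
side expected px [299.20978213 292.30906369] found [298.82142857 292.30357143] [289 279  20  28 168] median [ 0.58633411 -0.16352365  0.20094633]
scene expected px [305.82188835 303.52579089] found [305.67241379 302.88362069] [296 288  20  31 232] median [ 0.58572114 -0.1629068   0.20086999]
(array([ 0.58942739, -0.16498803,  0.21870265]), np.float64(6.494116385761762e-05))
```

View pics/scene3.png

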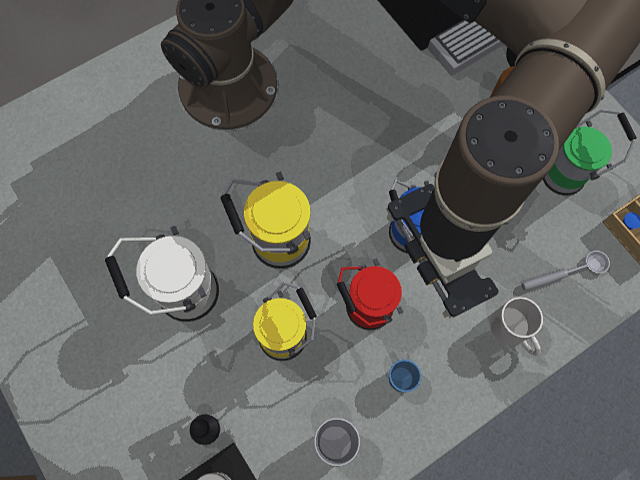

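The small yellow bail now stands on the far side, with its bar at (306,303), within 1 px of the expected clamped-stop position. Blue is untouched and the arm is clear of everything.

```bash
python3 -c "
from plant import close_job
print(close_job())"
```

```text
the job is handed in; nothing more can be done
None
```

The small yellow canister's bail is over and snapped to its clamped stop (bar measured within 1 px of the expected position in both views), the blue bail was never touched, and the job was handed in at about 7 s of the 38 s allowed.

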